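Gauge the length of a moulded cover

TASK

Check the length of the rectangular moulded cover in the bench length gauge. Turn the cover over so that it is hollow side down, lay it flat on the gauge bed between the fixed anvil and the sliding jaw with its long side along the rail, then slide the jaw along until it is gently closed on the cover, with the cover's ends touching both jaws. Leave the jaw there so that the scale can be read, and leave everything else on the bench where it is.

Things in the scene. Friction and masses are not known exactly. Their poses are not given: they have to be found in the camera images.
- cover: Rectangular salmon moulding, a stiff open shell 130 mm long (x), 56 wide (y), 32 deep (z), walls 4, 0.08 to 0.15 kg. Origin: centre of its smooth closed face; z points to the hollow side. Starts hollow side up on the bench; turned over, its origin is 32 mm above its support. Held near an end it may swing in the fingers; set upright on an end it stays, and tips over flat if its top is pushed.
- gauge: Bench length gauge, fixed: grey base 400 mm long (y), 140 wide (x); origin: base centre at bench height. Steel bed 14 mm above the bench, free from x = -66 to +34 mm; beyond it a guide rail with the scale, x = 34 to 60, top 34 mm above the bench. At the -y end the fixed anvil: face to +y at y = -170, x = -66 to +30, top 52 mm above the bench (58 at the rail).
- anvil_face (a point): Point at bed level on the measuring face of the fixed anvil, at gauge x = -20, y = -170, z = 14 mm. Axes as the gauge's.
- gauge_slide (a joint): The sliding jaw's position along the rail, m: the free gap between the anvil's face and the jaw's face, which is what the scale shows. 0 is shut, it grows as the jaw moves away (gauge +y), at most 0.265. It starts at 0.18 to 0.25. The slide has about 3 N of friction and stays where it is left.
- jaw_face (a point): Point at bed level on the sliding jaw's measuring face (it looks to gauge -y), at gauge x = -20, z = 14 mm. The jaw is a steel blade 14 mm thick (gauge y), 96 mm wide (from x = -66 to +30 mm) and 37 mm high over the bed. It pushes the cover along the bed as it closes.
- slide_grip (a point): Top centre of the slide's black finger grip, 80 mm above the bench: an upright block 40 mm wide (gauge x), 16 thick (gauge y), 30 high, on an aluminium saddle (top 50 mm above the bench, 44 wide in x, reaching 24 mm to the jaw side and 48 mm to the other side of this point). Push it by a flat face or pinch it. Axes as the gauge's.
- round_lid: Bystander: a round salmon vinyl lid, 92 mm across and 26 mm high, hollow side up. Origin: centre of its underside.
- skittle: Bystander: a salmon vinyl skittle moulding lying on its side, 145 mm long (its x), up to 52 mm thick. Origin: under its middle.
- pliers: Bystander: combination pliers lying on the bench, 170 mm long (its x), 14 mm thick.
- caliper: Bystander: a steel hand caliper lying on the bench, 220 mm long (its x), 9 mm thick.
- core_a: Bystander: a dark steel mould core standing on the bench, 68 mm across the foot, 72 mm high.
- core_b: Bystander: a second such mould core.
- bottle: Bystander: a white plastic bottle standing on the bench, 68 mm across, 190 mm high.
- screwdriver: Bystander: a screwdriver with a black handle lying on the bench, 200 mm long (its x), 26 mm thick.
Mind the look-alikes: they are no part of the job. Leave any yellow look-alike of the cover alone.

How it is judged (in metres and radians):
At the end, for the whole second after the job is handed in: The cover lies flat on the gauge bed hollow side down (within 0.1 rad), along the rail within 0.06 rad, its centre at gauge x -55 to +10 mm; its end within 2.5 mm of the anvil and the jaw closed on it: the slide reads 127 to 132.5 mm; all at rest (angle between cover's own z axis and vertical above 3.04 rad and z of cover in the frame of gauge between 0.043 and 0.049 m and x of cover in the frame of gauge between -0.055 and 0.01 m and y of cover in the frame of anvil_face between 0.062 and 0.0675 m and angle between the x axis of cover and the y axis of gauge, either way round below 0.06 rad and value of joint gauge_slide between 0.127 and 0.1325 m and linear speed of cover below 0.01 m/s and velocity of joint gauge_slide between -0.005 and 0.005 m/s); the robot touches nothing.
It fails at once if the cover is squeezed hard in the gauge (contact forces between cover and gauge, anvil and jaw together, over 80 N: a push of about 40 N) (contact force between cover and gauge above 80 N).
It fails at once if another thing on the bench is moved by more than 30 mm or knocked over (distance of any of round_lid, skittle, pliers, caliper, core_a, core_b, bottle, screwdriver from where it was at the start of the episode above 0.03 m or angle between any of bottle, core_a, core_b, round_lid's own z axis and vertical above 0.5 rad).
It also fails if it takes over 72 s, if anything falls off the work surface, if the arm or the gripper's body presses on something with over 40 N, if the wrist force passes 120 N, or if a joint passes its speed limit or range.

ROBOT

A 6-joint arm with a two-finger parallel gripper is mounted at the origin on the work surface. World frame = base frame: x ahead of the robot, y to its left, z up, the work surface at z = 0. Lengths are in m, angles in degrees, forces in N, time in s.
With the tool pointing down it reaches from about 0.25 to 0.725 m from the base axis. Payload 9.7 kg.
Tool frame: the origin (TCP) lies midway between the tips of the shut fingers; the grasp point (between the pads) lies 19 mm behind it; z points along the fingers, y is the line along which they close (so a half turn about z gives the same grasp; the last joint's range is limited). The gripper opens to 85 mm and grips with 20 to 120 N. Pads are 22 mm wide; open, the fingers measure 114 mm over their backs; the gripper's body (76 mm by 85 mm) begins 54 mm behind the grasp point. The pads swing forward as they close: fully open they stand 13 mm farther back than shut.
Start: joints at [-66.005, 4.979, 10.078, 95.1, 0, 90], TCP at [0.224, -0.502, 0.231] pointing down, gripper open.
Joint ranges: [-179.16, 179.16], [-48.56, 103.87], [-65.8, 70.77], [-126.05, 130.52], [-82.76, 87.17], [-180, 180]. Speed limits (degrees/s): [127.2, 127.2, 147.25, 180, 180, 180].

INTERFACE

Orientations are given as [roll, pitch, yaw] about the fixed x, y, z axes, in that order (R = Rz(yaw) Ry(pitch) Rx(roll)).
In Python, from workcell import readout, imaging, bot, spotter gives the robot as it stands.
- The arm moves only by the shell command python3 -m jog 'ROWS' [FORCE]. ROWS is JSON, a list of rows, each an object with "rotation": the turn, a rotation vector about the world's x, y, z in degrees, a list of three; "translation": the shift along the world's x, y, z in mm, a list of three; "grip": the finger opening in mm, from 0 to 85.4. In form: [{"rotation": [wx, wy, wz], "translation": [dx, dy, dz], "grip": grip}, ...]. A call has 1 to 20 rows; each row is the pose to reach, as a shift and turn from the pose commanded when the call began; what a row does not reach only later rows make up. A row lasts 1/10 s, in which the tool goes at most 50 mm and 8.59 degrees, less where a joint would pass 70% of its speed; a pose out of reach is approached as far as the arm can. A call with a gripper value outside its range is refused whole. The fingers move at their own pace and stop on an object; FORCE is the grip in N (left out, the last holds). Time passes only in rows, so rows that repeat a pose let the fingers close. It gives the time, the measured TCP pose, the force, the opening and the grip force at its end, in the units of the state.
- readout.get_obs(): the state, without advancing time (a new reading comes with each control period).
- imaging.camera(name): name is "scene" or "top" or "wrist"; returns (picture, depth): 420x560x3 uint8, red, green, blue; 420x560 float32, m along the optical axis (not along the pixel's ray), 0 where there is no reading.
- imaging.camera_info(name): a dict with "vertical_fov" (degrees; the focal length in pixels is half the picture's height over the tangent of half this angle, whatever the lens; pixels are square), "cx", "cy" (the principal point, pixels), "extrinsics" (4x4, takes a point from camera to world coordinates); the wrist camera has in their place "tool_from_camera" (4x4, takes a point from camera to tool coordinates, whose origin is the TCP and whose axes are the flange's). Camera axes: x right, y down, z forward; pixel columns grow to the right and rows downward; lengths in m; the calibration is good to about 2 mm. A picture is of the moment at which its call begins: read the wrist's pose just before it. camera_info takes no time and is no camera call.
- bot.job_done(): hands the job in; it is judged then, once.
Trained networks look in the newest picture that a camera, given by its name, has taken for a name from the list of things; names that differ only in an ending like _2 or _b are one class to them, and where a whole thing is asked for, a point or a joint stands for the part that bears it (a point fixed in the world has none). Each returns a list of dicts, best first, with "confidence" (0 to 1); they miss things now and then, are a little off and sometimes report something else, mostly with a low value. They report only what shows in the picture. A call takes as long as a camera call. They do not tell look-alikes from the thing itself.
- spotter.spot_in(camera, target): "box" ([centre column, centre row, width, height] in pixels, round what is visible of it).
- spotter.mark_of(camera, target): "uv" ([column, row] in pixels: a listed point, or the origin of a listed thing).
The state is a dict: "time": time; "q": joint angles; "qd": joint speeds; "joint_efforts": joint torques, N m; "ee_pos": TCP position; "tcp_rot": TCP orientation; "wrist_force": force on the tool from outside, world axes, zero at the start; "torque": the same for the moment, N m; "opening": finger opening in m; "grasp_force": force on a finger pad.
Only numpy, scipy, OpenCV 4.12 (cv2) and the standard library are available. Lean on these libraries where they do the work, as an engineer would, in place of code of your own. Each camera call takes 0.05 s, during which the arm holds its last target. There are 200 camera calls.

## Working session

There is one attempt and no reset: what is moved stays moved. The work goes in short steps, Python scripts to look and compute and a shell command to move; the robot and the scene stay as the last step left them, time stands still between calls to the robot, and variables do not carry over. Pictures are saved under pics/ and viewed, at most 10 in all, crops included, and the job is handed in when it is done.

```bash
mkdir -p pics; cat > h.py <<'E'
import numpy as np, cv2
from workcell import readout, imaging, bot, spotter
from scipy.spatial.transform import Rotation as R
def cam(n):
    o=readout.get_obs(); p,d=imaging.camera(n); i=imaging.camera_info(n)
    if n=="wrist":
        T=np.eye(4);T[:3,:3]=R.from_euler('xyz',o['tcp_rot'],degrees=True).as_matrix();T[:3,3]=o['ee_pos'];T=T@np.array(i['tool_from_camera'])
    else: T=np.array(i['extrinsics'])
    f=210/np.tan(np.radians(i['vertical_fov'])/2)
    return p,d,T,f,i['cx'],i['cy']
def cloud(c):
    p,d,T,f,cx,cy=c
    v,u=np.mgrid[:420,:560]
    P=np.stack([(u-cx)*d/f,(v-cy)*d/f,d],-1)@T[:3,:3].T+T[:3,3]
    P[d<=0]=np.nan
    return P
def at(c,uv,z):
    p,d,T,f,cx,cy=c
    r=T[:3,:3]@np.array([(uv[0]-cx)/f,(uv[1]-cy)/f,1]); return T[:3,3]+r*(z-T[2,3])/r[2]
def save(p,n): cv2.imwrite('pics/'+n,cv2.cvtColor(p,cv2.COLOR_RGB2BGR))
E
python3 - <<'E'
from h import *
o=readout.get_obs();print(o)
for n in("top","scene"):
    c=cam(n);save(c[0],n+'0.png');print(n,c[2].round(3).tolist(),c[3:])
    np.savez(n+'0.npz',p=c[0],P=cloud(c))
    for t in("cover","gauge","slide_grip","jaw_face","anvil_face","round_lid","skittle"):
        for m in spotter.mark_of(n,t)[:3]:print(t,m)
E
```

```text
{'time': 0.0, 'q': array([-6.60028220e+01,  5.00950446e+00,  1.00348179e+01,  9.50980257e+01,
        9.12914155e-04,  8.99972898e+01]), 'qd': array([ 0.0165608 , -0.00496149,  0.03496202, -0.0022832 ,  0.02097648,
       -0.03552199]), 'joint_efforts': array([ 4.80457194e-03, -5.20392787e+01,  4.64797533e+01,  1.67707651e-02,
        2.31614549e-04,  2.83301063e-05]), 'ee_pos': array([ 0.22359602, -0.5022603 ,  0.23060162]), 'tcp_rot': array([-1.79927288e+02, -9.16352877e-04,  2.39998870e+01]), 'wrist_force': array([ 0.33263755, -0.34619091,  0.00826627]), 'torque': array([ 0.02333989,  0.00921118, -0.00848894]), 'grasp_force': 0.0, 'opening': 0.08560512510164935}
top [[0.006, -0.997, 0.071, 0.442], [-1.0, -0.007, -0.023, 0.018], [0.024, -0.071, -0.997, 1.214], [0.0, 0.0, 0.0, 1.0]] (np.float64(411.0181301480587), 279.40281674427916, 206.8414667324361)
cover {'uv': [427.5, 166.9], 'confidence': 0.91}
cover {'uv': [407.1, 286.0], 'confidence': 0.69}
cover {'uv': [375.3, 221.2], 'confidence': 0.67}
gauge {'uv': [231.4, 221.5], 'confidence': 0.8}
slide_grip {'uv': [211.7, 211.3], 'conf
[... 279 characters left out ...]
scene [[0.51, 0.742, -0.436, 1.087], [0.86, -0.439, 0.26, -0.311], [0.001, -0.507, -0.862, 1.184], [0.0, 0.0, 0.0, 1.0]] (np.float64(489.9144972255138), 284.0028709616516, 206.66822063051066)
cover {'uv': [139.9, 353.9], 'confidence': 0.96}
cover {'uv': [168.4, 263.2], 'confidence': 0.88}
cover {'uv': [112.0, 226.0], 'confidence': 0.71}
gauge {'uv': [305.4, 190.5], 'confidence': 0.71}
gauge {'uv': [167.6, 264.0], 'confidence': 0.65}
slide_grip {'uv': [332.6, 176.4], 'confidence': 0.69}
jaw_face {'uv': [303.4, 181.0], 'confidence': 0.66}
anvil_face {'uv': [257.5, 220.4], 'confidence': 0.64}
round_lid {'uv': [234.8, 337.3], 'confidence': 0.96}
skittle {'uv': [289.2, 307.0], 'confidence': 0.93}
```

View pics/top0.png

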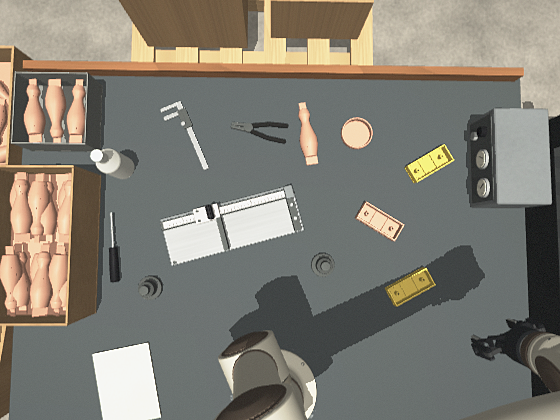

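View pics/scene0.png

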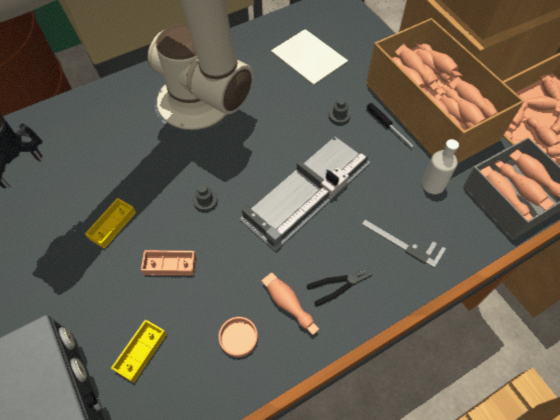

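The salmon cover lies at top (380,221) and scene (168,263). The two yellow ones are look-alikes. The gauge is around top (230,225), with its anvil at the right end and its grip at (210,211). Next I fit the poses from depth.

```bash
python3 - <<'E'
from h import *
for n,(u,v) in(("top",(380,221)),("scene",(168,263))):
    z=np.load(n+'0.npz');p=z['p'].astype(int);P=z['P']
    m=(p[...,0]-p[...,2]>40)&(p[...,0]>110)&(p[...,1]-p[...,2]<50)
    k=np.zeros(m.shape,bool);k[v-40:v+40,u-45:u+45]=1
    m=(m&k).astype(np.uint8)
    _,l,s,_=cv2.connectedComponentsWithStats(m);b=1+np.argmax(s[1:,4]);Q=P[l==b];Q=Q[~np.isnan(Q[:,0])]
    print(n,len(Q),np.percentile(Q,[1,50,99],axis=0).round(3).tolist())
    T=Q[Q[:,2]>.022]
    print(' rim',len(T),cv2.minAreaRect((T[:,:2]*1000).astype(np.float32)), cv2.minAreaRect((Q[:,:2]*1000).astype(np.float32)))
    # gauge: by height in region
    X=P.reshape(-1,3);C=z['p'].reshape(-1,3)
    g=(X[:,0]>.25)&(X[:,0]<.6)&(X[:,1]>-.12)&(X[:,1]<.4)
    for a,bb in((.008,.02),(.028,.04),(.045,.062),(.07,.09)):
        G=X[g&(X[:,2]>a)&(X[:,2]<bb)];
        if len(G):print(' ',a,len(G),G.mean(0).round(3),cv2.minAreaRect((G[:,:2]*1000).astype(np.float32)))
    r=z['P'][380 if n=="top" else 250, 60 if n=="top" else 60];print('bench',r)
E
```

```text
top 873 [[0.436, -0.365, -0.001], [0.489, -0.305, 0.006], [0.54, -0.239, 0.035]]
 rim 233 ((489.2291564941406, -301.94189453125), (131.21395874023438, 56.49388885498047), 58.44385528564453) ((486.46466064453125, -306.26922607421875), (141.51683044433594, 56.5664176940918), 58.64865493774414)
  0.008 4762 [0.453 0.138 0.014] ((425.9466247558594, 142.42295837402344), (305.58587646484375, 515.4180297851562), 3.085805654525757)
  0.028 970 [0.515 0.143 0.035] ((433.514404296875, 134.3448486328125), (238.75962829589844, 477.0268859863281), 9.683396339416504)
  0.045 947 [0.473 0.116 0.052] ((433.14996337890625, 147.98094177246094), (247.63917541503906, 508.34722900390625), 9.238892555236816)
  0.07 150 [0.426 0.253 0.078] ((402.3056640625, 268.833740234375), (36.413536071777344, 303.0182189941406), 52.10618209838867)
bench [3.15499301e-02 6.09672464e-01 3.55542159e-04]
scene 1169 [[0.436, -0.367, -0.001], [0.484, -0.303, 0.012], [0.543, -0.238, 0.036]]
 rim 393 ((489.3194580078125, -300.79144287109375), (131.18075561523438, 59.63856506347656), 58.45671844482422) ((479.3892517089844, -301.9153747558594), (143.48638916015625, 75.3885269165039), 58.45671844482422)
  0.008 3816 [0.462 0.125 0.015] ((424.1147155761719, 140.91384887695312), (338.9823303222656, 518.5133666992188), 1.9929577112197876)
  0.028 1075 [0.514 0.13  0.035] ((442.41485595703125, 144.67413330078125), (228.9359893798828, 499.0566711425781), 9.77334976196289)
  0.045 918 [0.482 0.101 0.053] ((433.52099609375, 147.73760986328125), (250.33816528320312, 508.4093933105469), 9.189948081970215)
  0.07 140 [0.446 0.239 0.078] ((402.4736328125, 269.7569885253906), (36.30126953125, 307.9175720214844), 52.26606369018555)
bench [ 0.30236993 -0.53471043  0.00455598]
```

```bash
python3 - <<'E'
from h import *
for n,(u0,u1,v0,v1) in(("top",(150,310,175,272)),("scene",(235,375,130,250))):
    z=np.load(n+'0.npz');P=z['P'][v0:v1,u0:u1]
    for a,bb in((.008,.02),(.029,.04),(.044,.0555),(.0555,.064),(.072,.09)):
        m=((P[...,2]>a)&(P[...,2]<bb)).astype(np.uint8)
        N,l,s,_=cv2.connectedComponentsWithStats(m,connectivity=4)
        for b in range(1,N):
            if s[b,4]<30:continue
            G=P[l==b];print(n,a,len(G),np.median(G,0).round(4),[np.round(q,1) for q in cv2.minAreaRect((G[:,:2]*1000).astype(np.float32))])
    c=cam(n)
    for t,zz in(("slide_grip",.08),("jaw_face",.014),("anvil_face",.014),("gauge",0)):
        for q in (imaging and spotter.mark_of(n,t)[:1]): print(t,q,at(c,q['uv'],zz).round(4))
E
```

```text
top 0.008 56 [0.5748 0.0174 0.0114] [array([574.4,  19.2]), array([ 7.1, 76.3]), np.float64(16.1)]
top 0.008 30 [ 0.5384 -0.0591  0.0127] [array([538.7, -58.8]), array([45.3,  6. ]), np.float64(14.9)]
top 0.008 58 [0.5443 0.1329 0.0111] [array([543.8, 131.6]), array([ 7.2, 73. ]), np.float64(15.8)]
top 0.008 4213 [0.4557 0.1292 0.0145] [array([455.9, 136.4]), array([104.3, 372.3]), np.float64(15.3)]
top 0.008 37 [0.5082 0.2647 0.0111] [array([506.8, 267.4]), array([ 7.5, 47.8]), np.float64(14.9)]
top 0.008 30 [0.4935 0.3134 0.0124] [array([494.4, 312.6]), array([ 7.4, 37.6]), np.float64(14.1)]
top 0.029 601 [0.5402 0.0717 0.0351] [array([542. ,  69.9]), array([ 28.5, 193.8]), np.float64(15.1)]
top 0.029 311 [0.4838 0.2816 0.0349] [array([483.2, 281.7]), array([25.8, 98.7]), np.float64(15.4)]
top 0.044 226 [ 0.5054 -0.051   0.0522] [array([506.7, -50.4]), array([95.2, 20.1]), np.float64(15.4)]
top 0.044 256 [0.4756 0.1579 0.0507] [array([468.5, 163.5]), array([133.9,  27.6]), np.float64(15.5)]
top 0.044 196 [0.5008 0.2136 0.0505] [array([501.8, 212. ]), array([43.7, 40.3]), np.float64
[... 1262 characters left out ...]
.4952 0.1694 0.0506] [array([464.1, 186.2]), array([134.9,  74.6]), np.float64(15.9)]
scene 0.044 227 [ 0.5058 -0.0505  0.0523] [array([507.1, -49.3]), array([91.8, 21. ]), np.float64(15.1)]
scene 0.0555 103 [ 0.572  -0.035   0.0586] [array([571.3, -34. ]), array([36.3, 24. ]), np.float64(12.0)]
scene 0.072 90 [0.5121 0.1845 0.0808] [array([510.9, 186. ]), array([41.5, 18.2]), np.float64(11.0)]
slide_grip {'uv': [333.2, 174.1], 'confidence': 0.77} [0.5085 0.1896 0.08  ]
jaw_face {'uv': [304.5, 180.6], 'confidence': 0.66} [0.4508 0.1364 0.014 ]
anvil_face {'uv': [259.0, 219.7], 'confidence': 0.67} [ 0.496  -0.0379  0.014 ]
gauge {'uv': [305.5, 191.2], 'confidence': 0.8} [0.4755 0.1251 0.    ]
```

```bash
python3 - <<'E'
from h import *
P=np.load('top0.npz')['P'];p=np.load('top0.npz')['p']
P2=np.load('scene0.npz')['P']
for n,PP,(u,v),z in(("core",P,(322,263),.05),("brightY",P,(429,163),.02),("darkY",P,(411,287),.02),("lid",P,(357,133),.015),("skit",P,(308,133),.02)):
    W=PP[v-30:v+30,u-30:u+30].reshape(-1,3);G=W[(W[:,2]>z)&(W[:,2]<.1)]
    print(n,len(G),[np.round(q,0) for q in cv2.minAreaRect((G[:,:2]*1000).astype(np.float32))])
a=np.radians(58.5);c=np.array([.489,-.3015]);g=c+.02*np.array([np.cos(a),np.sin(a)]);o=readout.get_obs()
print(o['time'],g,(np.r_[g,.15]-o['ee_pos'])*1000)
E
python3 -m jog '[{"rotation":[0,0,8],"translation":[20,0,0],"grip":85},{"rotation":[0,0,16],"translation":[60,40,0],"grip":85}]' 40; python3 -c "
from h import *
print(readout.get_obs()['q'])"
```

```text
core 170 [array([ 362., -136.]), array([39., 40.]), np.float64(1.0)]
brightY 264 [array([ 661., -452.]), array([ 56., 132.]), np.float64(31.0)]
darkY 336 [array([ 301., -389.]), array([ 58., 132.]), np.float64(28.0)]
lid 193 [array([ 749., -237.]), array([90., 90.]), np.float64(28.0)]
skit 757 [array([747., -92.]), array([180.,  51.]), np.float64(4.0)]
1.3 [ 0.49944997 -0.2844472 ] [275.80280294 218.01467597 -81.27474771]
time: 1.5
ee_pos: [0.2784, -0.469, 0.2303]
tcp_rot: [-180.0, 0.0, 40.1]
wrist_force: [0.5, -0.1, -1.3]
opening: 0.0851
grasp_force: 0.0
[-5.92888078e+01  4.33836693e+00  9.28243337e+00  9.49616528e+01
 -3.55998004e-02  8.06366381e+01]
```

```bash
python3 -m jog '[{"rotation":[0,0,4],"translation":[45,30,0],"grip":85},{"rotation":[0,0,8],"translation":[85,60,0],"grip":85},{"rotation":[0,0,13],"translation":[125,90,0],"grip":85},{"rotation":[0,0,18.5],"translation":[165,120,-20],"grip":85},{"rotation":[0,0,18.5],"translation":[195,144,-40],"grip":85},{"rotation":[0,0,18.5],"translation":[195,144,-70],"grip":85},{"rotation":[0,0,18.5],"translation":[195,144,-90],"grip":85},{"rotation":[0,0,18.5],"translation":[195,144,-90],"grip":85},{"rotation":[0,0,18.5],"translation":[195,144,-90],"grip":85}]'; python3 - <<'E'
from h import *
c=cam("wrist");P=cloud(c);p=c[0].astype(int)
m=(p[...,0]-p[...,2]>40)&(p[...,0]>110)&(p[...,1]-p[...,2]<60)
X=P[m];X=X[(X[:,2]>.024)&(X[:,2]<.045)];X=X[np.hypot(X[:,0]-.489,X[:,1]+.3015)<.09]
print(len(X),cv2.minAreaRect((X[:,:2]*1000).astype(np.float32)),np.median(X,0));save(c[0],'w1.png');print(readout.get_obs()['ee_pos'])
E
```

```text
time: 2.4
ee_pos: [0.4739, -0.3232, 0.1419]
tcp_rot: [-180.0, 0.0, 58.5]
wrist_force: [0.1, -0.6, 0.2]
opening: 0.0849
grasp_force: 0.0
2467 ((488.085205078125, -303.0076599121094), (128.5137939453125, 56.13827133178711), 58.76464080810547) [ 0.48762253 -0.30160913  0.03087888]
[ 0.47421686 -0.32355297  0.14267415]
```

View pics/w1.png

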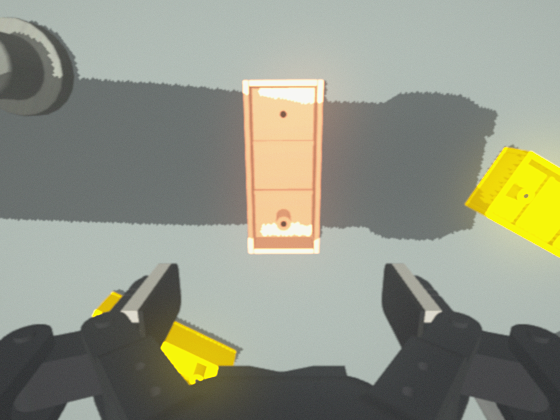

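```bash
python3 -m jog '[{"rotation":[0,0,0],"translation":[0,0,-40],"grip":85},{"rotation":[0,0,0],"translation":[0,0,-80],"grip":85},{"rotation":[0,0,0],"translation":[0,0,-115],"grip":85},{"rotation":[0,0,0],"translation":[0,0,-132],"grip":85},{"rotation":[0,0,0],"translation":[0,0,-140],"grip":85},{"rotation":[0,0,0],"translation":[0,0,-140],"grip":85},{"rotation":[0,0,0],"translation":[0,0,-140],"grip":50},{"rotation":[0,0,0],"translation":[0,0,-140],"grip":50},{"rotation":[0,0,0],"translation":[0,0,-140],"grip":50},{"rotation":[0,0,0],"translation":[0,0,-140],"grip":50},{"rotation":[0,0,0],"translation":[0,0,-140],"grip":50},{"rotation":[0,0,0],"translation":[0,0,-140],"grip":50},{"rotation":[0,0,0],"translation":[0,0,-140],"grip":50}]' 50
```

```text
time: 3.75
ee_pos: [0.475, -0.3238, 0.0033]
tcp_rot: [179.8, 0.0, 58.5]
wrist_force: [0.1, 0.5, 6.9]
opening: 0.0549
grasp_force: 54.2
```

```bash
python3 -m jog '[{"rotation":[0,0,0],"translation":[0,0,30],"grip":50},{"rotation":[0,0,0],"translation":[0,0,70],"grip":50},{"rotation":[0,0,8],"translation":[0,0,115],"grip":50},{"rotation":[0,0,16],"translation":[0,-5,160],"grip":50},{"rotation":[0,0,24],"translation":[2,-10,200],"grip":50},{"rotation":[0,0,32],"translation":[5,-15,230],"grip":50},{"rotation":[0,0,40],"translation":[10,-20,240],"grip":50},{"rotation":[0,0,48],"translation":[10,-25,240],"grip":50},{"rotation":[0,0,56],"translation":[10,-29,240],"grip":50},{"rotation":[0,0,64],"translation":[10,-29,240],"grip":50},{"rotation":[0,0,72],"translation":[10,-29,240],"grip":50},{"rotation":[0,0,80],"translation":[10,-29,240],"grip":50},{"rotation":[0,0,85.5],"translation":[10,-29,240],"grip":50},{"rotation":[0,0,85.5],"translation":[10,-29,240],"grip":50},{"rotation":[0,0,85.5],"translation":[10,-29,240],"grip":50}]'; python3 -c "
from h import *
print(readout.get_obs()['q'])"
```

```text
time: 5.25
ee_pos: [0.4841, -0.3521, 0.2417]
tcp_rot: [180.0, 0.0, 143.8]
wrist_force: [-0.4, -0.0, -0.6]
opening: 0.0552
grasp_force: 53.8
[-3.60328725e+01  1.20956105e+01  1.92263665e+01  9.71003599e+01
  2.34051011e-03  1.40991417e-01]
```

```bash
python3 -m jog '[{"rotation":[-4.7,-6.5,0],"translation":[0,0,0],"grip":50},{"rotation":[-9.4,-13,0],"translation":[0,0,0],"grip":50},{"rotation":[-14.1,-19.4,0],"translation":[0,0,0],"grip":50},{"rotation":[-18.8,-25.9,0],"translation":[0,0,0],"grip":50},{"rotation":[-23.5,-32.4,0],"translation":[0,0,0],"grip":50},{"rotation":[-28.2,-38.8,0],"translation":[0,0,0],"grip":50},{"rotation":[-32.9,-45.3,0],"translation":[0,0,0],"grip":50},{"rotation":[-37.6,-51.8,0],"translation":[0,0,0],"grip":50},{"rotation":[-42.3,-58.2,0],"translation":[0,0,0],"grip":50},{"rotation":[-47,-64.7,0],"translation":[0,0,0],"grip":50},{"rotation":[-52.9,-72.8,0],"translation":[0,0,0],"grip":50},{"rotation":[-52.9,-72.8,0],"translation":[0,0,0],"grip":50},{"rotation":[-52.9,-72.8,0],"translation":[0,0,0],"grip":50},{"rotation":[-52.9,-72.8,0],"translation":[0,0,0],"grip":50}]'; python3 - <<'E'
from h import *
print(readout.get_obs()['q'])
c=cam("scene");save(c[0],'s2.png');P=cloud(c);np.save('s2.npy',P)
E
```

```text
time: 6.65
ee_pos: [0.5013, -0.3647, 0.2939]
tcp_rot: [178.6, 86.7, 142.6]
wrist_force: [0.3, -0.5, -1.5]
opening: 0.055
grasp_force: 54.0
[-3.60628973e+01 -4.85262245e+01 -6.57769798e+01 -1.39161162e+01
  6.05641102e-02  7.66341481e-02]
```

View pics/s2.png

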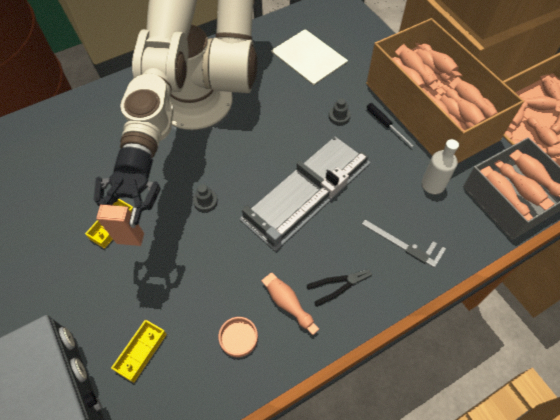

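```bash
python3 -m jog '[{"rotation":[0,0,0],"translation":[40,-29,0],"grip":50},{"rotation":[0,0,0],"translation":[81,-59,-20],"grip":50},{"rotation":[0,0,0],"translation":[81,-59,-50],"grip":50},{"rotation":[0,0,0],"translation":[81,-59,-50],"grip":50}]'; python3 -c "
from h import *
print(readout.get_obs()['q'])"
python3 -m jog '[{"rotation":[0,0,0],"translation":[0,0,-40],"grip":50},{"rotation":[0,0,0],"translation":[0,0,-40],"grip":50}]'; python3 -c "
from h import *
print(readout.get_obs()['q'])"
```

```text
time: 7.1
ee_pos: [0.5833, -0.4244, 0.2352]
tcp_rot: [179.3, 86.0, 143.3]
wrist_force: [-1.0, 0.3, -2.6]
opening: 0.0551
grasp_force: 53.9
[-3.60648629e+01 -1.90404631e+01 -5.72279977e+01 -3.42373710e+01
  6.30746390e-02  4.31753524e-02]
time: 7.3
ee_pos: [0.5812, -0.4229, 0.1939]
tcp_rot: [179.5, 85.9, 143.5]
wrist_force: [0.1, -0.1, -3.6]
opening: 0.0554
grasp_force: 53.9
[-3.60648354e+01 -1.37414283e+01 -5.90719176e+01 -4.12491917e+01
  6.17774278e-02  3.16364805e-02]
```

```bash
cat > kin.py <<'E'
import numpy as np
from scipy.optimize import least_squares
D=[(np.hypot(.22360,.50226),.2306,5.0095,10.035,95.098),(np.hypot(.2784,.469),.2303,4.338,9.282,94.96),(np.hypot(.4841,.3521),.2417,12.096,19.226,97.10),(np.hypot(.5013,.3647),.2939,-48.526,-65.777,-13.916),(np.hypot(.5833,.4244),.2352,-19.04,-57.228,-34.237),(np.hypot(.5812,.4229),.1939,-13.741,-59.072,-41.249)]
def fk(x,q2,q3,q4):
    z0,L1,a,L2,b,T=x; q2,q3,q4=np.radians([q2,q3,q4]); f=q3-q2; p=q4-f
    return np.array([L1*np.sin(q2+a)+L2*np.cos(f+b)+T*np.cos(p), z0+L1*np.cos(q2+a)+L2*np.sin(f+b)-T*np.sin(p)])
res=lambda x:np.concatenate([fk(x,*d[2:])-d[:2] for d in D])
S=[least_squares(res,[.3,.3,.2*i,.35,.3*j,.25]) for i in(-1,0,1) for j in(-2,-1,0,1,2)]
s=min(S,key=lambda s:s.cost);x=s.x
def ik(r,z,p,g=(0,-40)):
    t=least_squares(lambda q:fk(x,q[0],q[1],p+q[1]-q[0])-(r,z),g);return t.x[0],t.x[1],p+t.x[1]-t.x[0],t.cost**.5
if __name__=="__main__":
    print(x,s.cost**.5)
    for r in(.55,.6,.65,.7,.75,.8):
        for z in(.09,.14): print(r,z,np.round(ik(r,z,0),3))
E
python3 kin.py
```

```text
[1.59925843e-01 4.20101327e-01 1.30091098e-04 5.20018821e-01
 6.95541130e-02 4.29244080e-01] 6.379850283638759e-05
0.55 0.09 [ -9.362 -82.03  -72.668   0.   ]
0.55 0.14 [-40.797 -85.321 -44.523   0.   ]
0.6 0.09 [ -0.462 -74.888 -74.427   0.   ]
0.6 0.14 [-19.82  -76.779 -56.958   0.   ]
0.65 0.09 [  5.611 -68.167 -73.777   0.   ]
0.65 0.14 [ -8.771 -69.554 -60.783   0.   ]
0.7 0.09 [ 10.633 -61.544 -72.177   0.   ]
0.7 0.14 [ -0.886 -62.659 -61.773   0.   ]
0.75 0.09 [ 15.167 -54.905 -70.072   0.   ]
0.75 0.14 [  5.531 -55.849 -61.38    0.   ]
0.8 0.09 [ 19.458 -48.183 -67.642   0.   ]
0.8 0.14 [ 11.162 -49.011 -60.173   0.   ]
```

```bash
python3 -m jog '[{"rotation":[-1,-1.5,0],"translation":[-8,6,-20],"grip":50},{"rotation":[-2.35,-3.24,0],"translation":[-16,12,-45],"grip":50},{"rotation":[-2.35,-3.24,0],"translation":[-24,17,-70],"grip":50},{"rotation":[-2.35,-3.24,0],"translation":[-24,17,-85],"grip":50},{"rotation":[-2.35,-3.24,0],"translation":[-24,17,-94],"grip":50},{"rotation":[-2.35,-3.24,0],"translation":[-24,17,-94],"grip":50},{"rotation":[-2.35,-3.24,0],"translation":[-24,17,-94],"grip":50}]'; python3 - <<'E'
from h import *
print(readout.get_obs()['q'])
c=cam("scene");save(c[0][120:340,60:300].repeat(2,0).repeat(2,1),'s3.png');P=cloud(c);p=c[0].astype(int)
m=(p[...,0]-p[...,2]>40)&(p[...,0]>110)&(p[...,1]-p[...,2]<50)
X=P[m];X=X[(np.hypot(X[:,0]-.56,X[:,1]+.407)<.1)];print(len(X),np.nanpercentile(X,[1,50,99],axis=0))
h=np.array([.809,-.588]);
for a in(0,.02,.04,.06,.08,.1,.12,.14):
    Y=X[(X[:,2]>a-.01)&(X[:,2]<a+.01)]
    if len(Y):print(a,len(Y),np.percentile(Y[:,:2]@h,[2,50,98]).round(3))
E
```

```text
time: 8.0
ee_pos: [0.559, -0.4072, 0.1126]
tcp_rot: [1.2, 89.1, -34.8]
wrist_force: [0.2, 0.1, -1.0]
opening: 0.0552
grasp_force: 54.0
[-3.61192453e+01  5.93157999e+00 -6.31560390e+01 -6.99579206e+01
  1.17338801e-01  2.01729901e-02]
743 [[ 0.52466007 -0.42837948  0.00151416]
 [ 0.5571279  -0.4025694   0.1399701 ]
 [ 0.57863819 -0.37166641  0.1565445 ]]
0 10 [0.611 0.732 0.785]
0.02 8 [0.693 0.694 0.695]
0.04 60 [0.694 0.695 0.696]
0.06 59 [0.693 0.695 0.696]
0.08 61 [0.693 0.694 0.696]
0.1 71 [0.692 0.694 0.695]
0.12 66 [0.692 0.694 0.695]
0.14 93 [0.663 0.693 0.695]
```

View pics/s3.png

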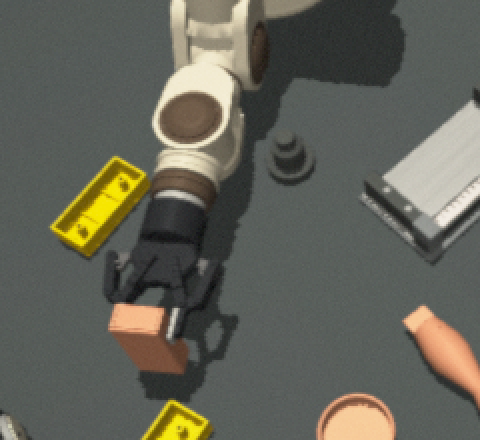

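```bash
python3 -m jog '[{"rotation":[0,0,0],"translation":[0,0,-14],"grip":50},{"rotation":[0,0,0],"translation":[0,0,-19],"grip":50},{"rotation":[0,0,0],"translation":[0,0,-22],"grip":50},{"rotation":[0,0,0],"translation":[0,0,-24],"grip":50},{"rotation":[0,0,0],"translation":[0,0,-24],"grip":50},{"rotation":[0,0,0],"translation":[0,0,-24],"grip":50}]'
```

```text
time: 8.65
ee_pos: [0.5592, -0.4073, 0.0901]
tcp_rot: [0.2, 88.9, -35.8]
wrist_force: [-2.9, 1.7, 6.5]
opening: 0.0555
grasp_force: 54.5
```

```bash
python3 -m jog '[{"rotation":[0,0,0],"translation":[0,0,0],"grip":85},{"rotation":[0,0,0],"translation":[0,0,0],"grip":85},{"rotation":[0,0,0],"translation":[0,0,0],"grip":85},{"rotation":[0,0,0],"translation":[0,0,0],"grip":85},{"rotation":[0,0,0],"translation":[0,0,0],"grip":85},{"rotation":[0,0,0],"translation":[0,0,15],"grip":85},{"rotation":[0,0,0],"translation":[0,0,40],"grip":85},{"rotation":[0,0,0],"translation":[0,0,75],"grip":85},{"rotation":[0,0,0],"translation":[0,0,110],"grip":85},{"rotation":[0,0,0],"translation":[12,-9,145],"grip":85},{"rotation":[0,0,0],"translation":[24,-18,160],"grip":20},{"rotation":[0,0,0],"translation":[24,-18,160],"grip":0}]'; python3 - <<'E'
from h import *
print(readout.get_obs()['q'])
c=cam("top");P=cloud(c);p=c[0].astype(int)
c2=cam("scene");save(c2[0][120:340,60:300].repeat(2,0).repeat(2,1),'s4.png');P=cloud(c2);p=c2[0].astype(int)
m=(p[...,0]-p[...,2]>40)&(p[...,0]>110)&(p[...,1]-p[...,2]<50)
X=P[m];X=X[(np.hypot(X[:,0]-.55,X[:,1]+.4)<.12)];print(len(X),np.nanpercentile(X,[1,50,99],axis=0))
h=np.array([.809,-.588]);
for a in(.02,.06,.1,.13):
    Y=X[(X[:,2]>a-.01)&(X[:,2]<a+.01)]
    if len(Y):print(a,len(Y),np.percentile(Y[:,:2]@h,[2,50,98]).round(3))
E
```

```text
time: 9.85
ee_pos: [0.5834, -0.4255, 0.2527]
tcp_rot: [0.2, 88.8, -35.8]
wrist_force: [-0.6, -0.5, 0.1]
opening: 0.0585
grasp_force: 0.0
[-3.61718819e+01 -1.62028797e+01 -5.81229512e+01 -4.31253772e+01
  1.69473124e-01  8.02658703e-03]
648 [[ 4.73947446e-01 -4.35152061e-01 -2.60336931e-04]
 [ 5.58954432e-01 -4.03996602e-01  1.11446085e-01]
 [ 5.96882156e-01 -3.73238567e-01  1.34860976e-01]]
0.02 54 [0.694 0.695 0.696]
0.06 55 [0.694 0.695 0.696]
0.1 64 [0.694 0.695 0.696]
0.13 295 [0.665 0.684 0.696]
```

```bash
python3 -m jog '[{"rotation":[4.7,6.5,0],"translation":[4,-3,10],"grip":0},{"rotation":[9.4,13,0],"translation":[8,-6,20],"grip":0},{"rotation":[14.1,19.4,0],"translation":[12,-9,20],"grip":0},{"rotation":[18.8,25.9,0],"translation":[16,-12,20],"grip":0},{"rotation":[23.5,32.4,0],"translation":[20,-14,20],"grip":0},{"rotation":[28.2,38.8,0],"translation":[20,-14,20],"grip":0},{"rotation":[32.9,45.3,0],"translation":[20,-14,10],"grip":0},{"rotation":[37.6,51.8,0],"translation":[20,-14,0],"grip":0},{"rotation":[42.3,58.2,0],"translation":[20,-14,0],"grip":0},{"rotation":[47,64.7,0],"translation":[20,-14,0],"grip":0},{"rotation":[52.3,72,0],"translation":[20,-14,0],"grip":0},{"rotation":[52.3,72,0],"translation":[20,-14,-30],"grip":0},{"rotation":[52.3,72,0],"translation":[20,-14,-70],"grip":0},{"rotation":[52.3,72,0],"translation":[20,-14,-110],"grip":0},{"rotation":[52.3,72,0],"translation":[20,-14,-140],"grip":0},{"rotation":[52.3,72,0],"translation":[20,-14,-145],"grip":0},{"rotation":[52.3,72,0],"translation":[20,-14,-145],"grip":0}]'; python3 -c "
from h import *
o=readout.get_obs();print(o['q'],np.hypot(*o['ee_pos'][:2]))"
```

```text
time: 11.65
ee_pos: [0.6015, -0.4381, 0.0995]
tcp_rot: [-180.0, 1.5, 144.0]
wrist_force: [-0.8, 0.2, 0.6]
opening: -0.0003
grasp_force: 0.0
[-3.60657729e+01  3.03974397e+01  2.71094261e+01  8.51633611e+01
 -5.72434436e-03 -6.82870351e-02] 0.7441870549343178
```

```bash
python3 -m jog '[{"rotation":[0,0,0],"translation":[-12,9,0],"grip":0},{"rotation":[0,0,0],"translation":[-20,14,0],"grip":0},{"rotation":[0,0,0],"translation":[-28,20,0],"grip":0},{"rotation":[0,0,0],"translation":[-36,26,0],"grip":0},{"rotation":[0,0,0],"translation":[-44,32,0],"grip":0},{"rotation":[0,0,0],"translation":[-52,38,0],"grip":0},{"rotation":[0,0,0],"translation":[-60,43,0],"grip":0},{"rotation":[0,0,0],"translation":[-65,47,0],"grip":0},{"rotation":[0,0,0],"translation":[-65,47,0],"grip":0},{"rotation":[0,0,0],"translation":[-65,47,0],"grip":0},{"rotation":[0,0,0],"translation":[-65,47,50],"grip":85},{"rotation":[0,0,0],"translation":[-65,47,100],"grip":85},{"rotation":[0,0,0],"translation":[-65,47,140],"grip":85},{"rotation":[0,0,0],"translation":[-65,47,140],"grip":85}]'; python3 - <<'E'
from h import *
for n in("wrist","scene"):
    c=cam(n);save(c[0],n+'5.png');P=cloud(c);p=c[0].astype(int)
    m=(p[...,0]-p[...,2]>40)&(p[...,0]>110)&(p[...,1]-p[...,2]<60)
    X=P[m];X=X[(np.hypot(X[:,0]-.5,X[:,1]+.36)<.15)];print(len(X),np.nanpercentile(X,[1,50,99],axis=0))
    X=X[(X[:,2]>.022)&(X[:,2]<.045)]
    if len(X):print(cv2.minAreaRect((X[:,:2]*1000).astype(np.float32)))
E
```

```text
time: 13.05
ee_pos: [0.539, -0.3929, 0.2491]
tcp_rot: [-180.0, 2.4, 144.0]
wrist_force: [0.3, -1.0, 0.3]
opening: 0.0578
grasp_force: 0.0
7874 [[ 0.41886481 -0.40148748 -0.0008954 ]
 [ 0.47550487 -0.34670811  0.03154178]
 [ 0.56463705 -0.29673287  0.308333  ]]
((523.05078125, -378.8706970214844), (61.91518783569336, 233.97691345214844), 56.80886459350586)
2199 [[ 0.38852894 -0.40554222  0.00136415]
 [ 0.48079498 -0.34768086  0.03622106]
 [ 0.58183193 -0.25219413  0.71951527]]
((481.87640380859375, -347.5850524902344), (57.483177185058594, 131.61111450195312), 53.45063781738281)
```

View pics/wrist5.png

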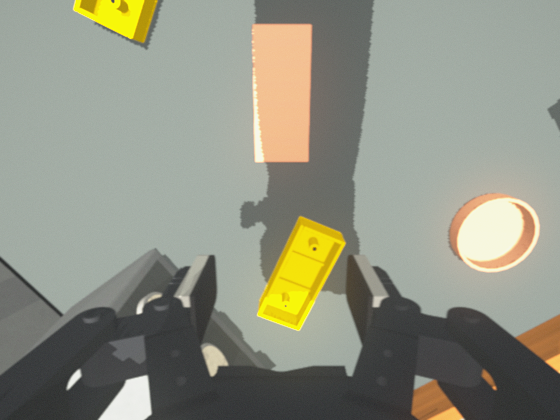

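The cover is now hollow side down, with its smooth face up at wrist (283,95). Next I refine its pose and work out the grasp and placing deltas.

```bash
python3 - <<'E'
from h import *
for n in("wrist","scene","top"):
    c=cam(n);P=cloud(c);p=c[0].astype(int)
    m=(p[...,0]-p[...,2]>40)&(p[...,0]>110)&(p[...,1]-p[...,2]<60)
    X=P[m];X=X[(np.hypot(X[:,0]-.481,X[:,1]+.347)<.09)&(X[:,2]>.025)&(X[:,2]<.042)]
    r=cv2.minAreaRect((X[:,:2]*1000).astype(np.float32));print(n,len(X),r,np.median(X[:,2]))
o=readout.get_obs();print(o['ee_pos'],o['tcp_rot'])
E
```

```text
wrist 7722 ((480.06854248046875, -350.935302734375), (56.14486312866211, 129.96148681640625), 53.94833755493164) 0.03157433871310447
scene 1054 ((482.9705505371094, -347.5975646972656), (57.38261413574219, 131.18243408203125), 53.726871490478516) 0.03253546804249252
top 849 ((481.3447570800781, -348.29620361328125), (56.52776336669922, 129.02511596679688), 53.827598571777344) 0.03218877016909216
[ 0.53728676 -0.3916964   0.24023098] [-179.99098007    1.65908304  144.00201517]
```

```bash
python3 -m jog '[{"rotation":[1,1.3,0],"translation":[-30,22,-20],"grip":85},{"rotation":[1,1.3,0],"translation":[-57,42,-60],"grip":85},{"rotation":[1,1.3,0],"translation":[-57,42,-100],"grip":85},{"rotation":[1,1.3,0],"translation":[-57,42,-140],"grip":85},{"rotation":[1,1.3,0],"translation":[-57,42,-180],"grip":85},{"rotation":[1,1.3,0],"translation":[-57,42,-215],"grip":85},{"rotation":[1,1.3,0],"translation":[-57,42,-230],"grip":85},{"rotation":[1,1.3,0],"translation":[-57,42,-237],"grip":85},{"rotation":[1,1.3,0],"translation":[-57,42,-237],"grip":85},{"rotation":[1,1.3,0],"translation":[-57,42,-237],"grip":50},{"rotation":[1,1.3,0],"translation":[-57,42,-237],"grip":50},{"rotation":[1,1.3,0],"translation":[-57,42,-237],"grip":50},{"rotation":[1,1.3,0],"translation":[-57,42,-237],"grip":50},{"rotation":[1,1.3,0],"translation":[-57,42,-237],"grip":50},{"rotation":[1,1.3,0],"translation":[-57,42,-237],"grip":50},{"rotation":[1,1.3,0],"translation":[-57,42,-237],"grip":50}]' 40
```

```text
time: 14.9
ee_pos: [0.4814, -0.3505, 0.0069]
tcp_rot: [180.0, 0.3, 144.0]
wrist_force: [0.7, -0.0, 6.3]
opening: 0.0553
grasp_force: 43.8
```

```bash
python3 -m jog '[{"rotation":[0,0,0],"translation":[0,0,40],"grip":50},{"rotation":[0,0,0],"translation":[0,0,85],"grip":50},{"rotation":[0,0,0],"translation":[0,0,125],"grip":50},{"rotation":[0,0,0],"translation":[0,35,140],"grip":50},{"rotation":[0,0,-6],"translation":[0,75,140],"grip":50},{"rotation":[0,0,-12],"translation":[0,115,140],"grip":50},{"rotation":[0,0,-18],"translation":[-2,155,140],"grip":50},{"rotation":[0,0,-24],"translation":[-2,195,140],"grip":50},{"rotation":[0,0,-30],"translation":[-2,235,140],"grip":50},{"rotation":[0,0,-36],"translation":[-4,275,140],"grip":50},{"rotation":[0,0,-38.6],"translation":[-6,315,140],"grip":50},{"rotation":[0,0,-38.6],"translation":[-6.5,350,140],"grip":50},{"rotation":[0,0,-38.6],"translation":[-6.5,376,140],"grip":50},{"rotation":[0,0,-38.6],"translation":[-6.5,376,140],"grip":50},{"rotation":[0,0,-38.6],"translation":[-6.5,376,140],"grip":50}]'; python3 - <<'E'
from h import *
o=readout.get_obs();print(o['ee_pos'],o['tcp_rot'])
c=cam("wrist");P=cloud(c);save(c[0],'w6.png')
for a,b in((.008,.02),(.028,.04),(.044,.0555),(.072,.09)):
    m=((P[...,2]>a)&(P[...,2]<b)).astype(np.uint8)
    N,l,s,_=cv2.connectedComponentsWithStats(m,connectivity=4)
    for k in range(1,N):
        if s[k,4]>250:
            G=P[l==k];print(a,len(G),np.median(G,0).round(4),[np.round(q,1) for q in cv2.minAreaRect((G[:,:2]*1000).astype(np.float32))],s[k,:4])
E
```

```text
time: 16.4
ee_pos: [0.474, 0.0265, 0.1455]
tcp_rot: [179.9, 0.2, 105.5]
wrist_force: [-0.8, -0.6, -1.5]
opening: 0.0554
grasp_force: 43.5
[0.47403119 0.02652299 0.14550544] [179.92796074   0.18555756 105.48570627]
0.008 11702 [0.4607 0.1181 0.0136] [array([459.6, 116.9]), array([104.2,  64.5]), np.float64(15.3)] [225  31 144  93]
0.008 818 [ 0.726  -0.0012  0.0118] [array([ 7.28e+02, -1.00e-01]), array([59.4, 13.6]), np.float64(79.6)] [519 265  41  56]
0.008 674 [ 0.3615 -0.1095  0.0153] [array([ 355.1, -112.2]), array([54.2, 15.6]), np.float64(10.1)] [ 83 295  63  22]
0.028 9073 [0.5315 0.0962 0.0342] [array([490. ,  63.2]), array([133.7, 183.6]), np.float64(12.7)] [225  29 203 249]
0.044 5853 [0.4703 0.1553 0.0501] [array([468.6, 156.4]), array([135. ,  16.1]), np.float64(15.3)] [220   0 218  29]
```

View pics/w6.png

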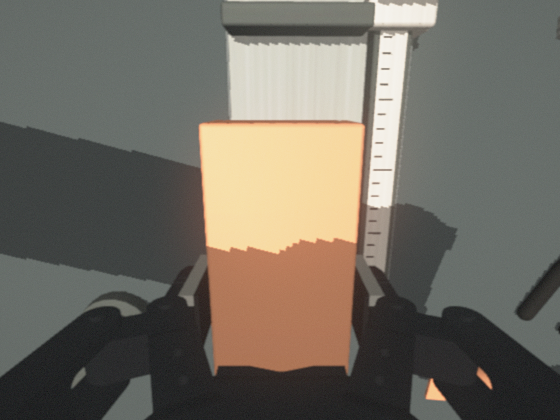

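```bash
python3 -m jog '[{"rotation":[0,0,0],"translation":[0,0,-30],"grip":50},{"rotation":[0,0,0],"translation":[0,0,-60],"grip":50},{"rotation":[0,0,0],"translation":[0,0,-85],"grip":50},{"rotation":[0,0,0],"translation":[0,0,-102],"grip":50},{"rotation":[0,0,0],"translation":[0,0,-112],"grip":50},{"rotation":[0,0,0],"translation":[0,0,-118],"grip":50},{"rotation":[0,0,0],"translation":[0,0,-121],"grip":50},{"rotation":[0,0,0],"translation":[0,0,-121],"grip":50},{"rotation":[0,0,0],"translation":[0,0,-121],"grip":50}]'
```

```text
time: 17.35
ee_pos: [0.4745, 0.0261, 0.0248]
tcp_rot: [179.9, 0.2, 105.4]
wrist_force: [0.2, -0.8, -1.4]
opening: 0.0553
grasp_force: 43.4
```

```bash
python3 -m jog '[{"rotation":[0,0,0],"translation":[0,0,-1.5],"grip":50},{"rotation":[0,0,0],"translation":[0,0,-3],"grip":50},{"rotation":[0,0,0],"translation":[0,0,-3],"grip":50},{"rotation":[0,0,0],"translation":[0,0,-3],"grip":50}]'
```

```text
time: 17.75
ee_pos: [0.474, 0.0262, 0.0211]
tcp_rot: [180.0, 0.2, 105.4]
wrist_force: [0.7, -0.5, -1.0]
opening: 0.0552
grasp_force: 43.5
```

```bash
python3 -m jog '[{"rotation":[0,0,0],"translation":[0,0,-0.7],"grip":50},{"rotation":[0,0,0],"translation":[0,0,-1.4],"grip":50},{"rotation":[0,0,0],"translation":[0,0,-1.4],"grip":50}]'
```

```text
time: 18.05
ee_pos: [0.474, 0.0262, 0.0209]
tcp_rot: [179.9, 0.2, 105.4]
wrist_force: [-5.3, 1.0, 11.1]
opening: 0.0553
grasp_force: 44.9
```

```bash
python3 -m jog '[{"rotation":[0,0,0],"translation":[0,0,0.5],"grip":68},{"rotation":[0,0,0],"translation":[0,0,0.5],"grip":68},{"rotation":[0,0,0],"translation":[0,0,0.5],"grip":68},{"rotation":[0,0,0],"translation":[0,0,0.5],"grip":68},{"rotation":[0,0,0],"translation":[0,0,20],"grip":68},{"rotation":[0,0,0],"translation":[0,0,60],"grip":68},{"rotation":[0,0,0],"translation":[0,0,105],"grip":68},{"rotation":[0,0,0],"translation":[0,0,150],"grip":40},{"rotation":[0,0,0],"translation":[0,0,180],"grip":0},{"rotation":[0,0,0],"translation":[0,0,180],"grip":0},{"rotation":[0,0,0],"translation":[0,0,180],"grip":0}]'; cat > look.py <<'E'
from h import *
O=np.array([476,127.]);a=np.radians(15.3);A=np.array([[np.cos(a),np.sin(a)],[-np.sin(a),np.cos(a)]])
o=readout.get_obs();print(o['time'],o['ee_pos'],(A@(o['ee_pos'][:2]*1000-O)).round(1))
for n in("top","scene","wrist"):
    c=cam(n);P=cloud(c);p=c[0].astype(int);save(c[0],n+'_l.png')
    m=(p[...,0]-p[...,2]>40)&(p[...,0]>110)&(p[...,1]-p[...,2]<60)
    X=P[m];X=X[(np.hypot(X[:,0]-.474,X[:,1]-.026)<.12)&(X[:,2]>.035)&(X[:,2]<.06)]
    if len(X)>20:
        r=cv2.minAreaRect((X[:,:2]*1000).astype(np.float32));print(n,'cover',len(X),(A@(np.array(r[0])-O)).round(1),r[1:],np.percentile(X[:,2],[5,50,95]).round(4))
    X=P.reshape(-1,3);X=X[(np.hypot(X[:,0]-.49,X[:,1]-.155)<.09)&(X[:,2]>.072)&(X[:,2]<.088)]
    if len(X)>20:
        r=cv2.minAreaRect((X[:,:2]*1000).astype(np.float32));print(n,'grip',len(X),(A@(np.array(r[0])-O)).round(1),r[1:])
E
python3 look.py
```

```text
time: 19.15
ee_pos: [0.4743, 0.0262, 0.1998]
tcp_rot: [179.9, 0.2, 105.4]
wrist_force: [0.9, 0.3, -1.4]
opening: 0.0098
grasp_force: 0.0
19.15 [0.47431268 0.02618525 0.19980079] [-28.2 -96.8]
top grip 88 [47.5 47.7] ((42.213050842285156, 17.34638214111328), 14.749423027038574)
scene cover 923 [-25.6 -97.4] ((59.84910202026367, 141.6202392578125), 15.288898468017578) [0.0403 0.0464 0.0505]
scene grip 94 [50.  48.5] ((42.6176872253418, 19.023086547851562), 13.653380393981934)
wrist cover 8861 [-29.2 -96.7] ((56.18718338012695, 129.9611358642578), 15.270368576049805) [0.0444 0.0455 0.0467]
wrist grip 622 [45.9 40.9] ((39.95735549926758, 6.079340934753418), 13.671531677246094)
```

```bash
python3 -m jog '[{"rotation":[0,0,0],"translation":[7,45,0],"grip":0},{"rotation":[0,0,0],"translation":[14,90,0],"grip":0},{"rotation":[0,0,0],"translation":[20,135,0],"grip":0},{"rotation":[0,0,0],"translation":[25,175,0],"grip":0},{"rotation":[0,0,0],"translation":[27,191,-20],"grip":0},{"rotation":[0,0,0],"translation":[27,191,-60],"grip":0},{"rotation":[0,0,0],"translation":[27,191,-100],"grip":0},{"rotation":[0,0,0],"translation":[27,191,-125],"grip":0},{"rotation":[0,0,0],"translation":[27,191,-138],"grip":0},{"rotation":[0,0,0],"translation":[27,191,-138],"grip":0},{"rotation":[0,0,0],"translation":[27,191,-138],"grip":0}]'; python3 look.py
```

```text
time: 20.4
ee_pos: [0.5013, 0.2172, 0.0625]
tcp_rot: [179.9, 0.2, 105.4]
wrist_force: [0.5, -0.4, 0.2]
opening: -0.0002
grasp_force: 0.0
20.4 [0.50130463 0.217246   0.06248396] [48.2 80.4]
top cover 883 [-27.6 -95.2] ((55.376529693603516, 129.17454528808594), 15.322900772094727) [0.0431 0.0466 0.0504]
top grip 89 [47.7 47.1] ((42.778038024902344, 16.46133804321289), 16.64412498474121)
scene cover 919 [-21.4 -99.3] ((68.31040954589844, 138.33067321777344), 15.167025566101074) [0.0401 0.0466 0.0506]
scene grip 126 [47.4 61.4] ((41.59907913208008, 47.23416519165039), 26.562515258789062)
wrist grip 1433 [53. 67.] ((26.71348762512207, 52.12324523925781), 28.712392807006836)
```

```bash
python3 -m jog '[{"rotation":[0,0,0],"translation":[1.3,-4.8,0],"grip":0},{"rotation":[0,0,0],"translation":[2.6,-9.6,0],"grip":0},{"rotation":[0,0,0],"translation":[4,-14.5,0],"grip":0},{"rotation":[0,0,0],"translation":[5.3,-19.3,0],"grip":0},{"rotation":[0,0,0],"translation":[6.6,-24.1,0],"grip":0},{"rotation":[0,0,0],"translation":[7.9,-28.9,0],"grip":0},{"rotation":[0,0,0],"translation":[9.2,-33.7,0],"grip":0},{"rotation":[0,0,0],"translation":[10.6,-38.6,0],"grip":0},{"rotation":[0,0,0],"translation":[11.9,-43.4,0],"grip":0},{"rotation":[0,0,0],"translation":[13.2,-48.2,0],"grip":0},{"rotation":[0,0,0],"translation":[13.2,-48.2,0],"grip":0}]'; python3 look.py
```

```text
time: 21.65
ee_pos: [0.5143, 0.1681, 0.0614]
tcp_rot: [180.0, 0.2, 105.4]
wrist_force: [0.0, -0.1, 0.2]
opening: 0.0
grasp_force: 0.0
21.65 [0.51427437 0.16806079 0.06141745] [47.8 29.5]
top cover 881 [-27.4 -95.3] ((55.59014129638672, 129.0248565673828), 15.239830017089844) [0.043  0.0465 0.0502]
scene cover 913 [-26.2 -99.7] ((64.99130249023438, 141.78733825683594), 19.750078201293945) [0.0403 0.0468 0.0507]
scene grip 116 [48.5 13.9] ((40.81584167480469, 30.209300994873047), 33.57466506958008)
wrist cover 322 [-17.7 -36. ] ((20.08283805847168, 6.544425010681152), 53.16460418701172) [0.0409 0.0453 0.0463]
wrist grip 1226 [47.2 38.1] ((27.420312881469727, 5.761042594909668), 15.540051460266113)
```

```bash
python3 -m jog '[{"rotation":[0,0,0],"translation":[0.8,-2.9,0],"grip":0},{"rotation":[0,0,0],"translation":[1.6,-5.8,0],"grip":0},{"rotation":[0,0,0],"translation":[2.4,-8.7,0],"grip":0},{"rotation":[0,0,0],"translation":[3.2,-11.6,0],"grip":0},{"rotation":[0,0,0],"translation":[4,-14.5,0],"grip":0},{"rotation":[0,0,0],"translation":[4.8,-17.4,0],"grip":0}]'; python3 look.py
```

```text
time: 22.4
ee_pos: [0.5189, 0.1513, 0.0615]
tcp_rot: [180.0, 0.2, 105.4]
wrist_force: [-1.6, 3.0, -2.8]
opening: -0.0001
grasp_force: 1.6
22.4 [0.51886032 0.15130576 0.06146399] [47.8 12.1]
top cover 875 [-27.5 -95.2] ((55.49579620361328, 128.92494201660156), 15.274962425231934) [0.043  0.0466 0.0502]
scene cover 918 [-24.  -98.6] ((66.39717864990234, 142.90049743652344), 17.909584045410156) [0.0402 0.0466 0.0504]
scene grip 119 [47.3 -4.1] ((40.53076171875, 31.58086395263672), 33.64003372192383)
wrist cover 591 [-33.2 -47. ] ((22.289194107055664, 50.65236282348633), 86.57649230957031) [0.0446 0.0456 0.0464]
wrist grip 1195 [47.6 20.1] ((27.322595596313477, 5.864773750305176), 15.5620756149292)
```

```bash
python3 -m jog '[{"rotation":[0,0,0],"translation":[0.4,-1.5,0],"grip":0},{"rotation":[0,0,0],"translation":[0.8,-2.9,0],"grip":0},{"rotation":[0,0,0],"translation":[1.2,-4.3,0],"grip":0},{"rotation":[0,0,0],"translation":[1.6,-5.8,0],"grip":0}]'; python3 look.py | grep -v scene
python3 -m jog '[{"rotation":[0,0,0],"translation":[0.3,-1,0],"grip":0},{"rotation":[0,0,0],"translation":[0.5,-1.9,0],"grip":0}]'; python3 look.py|grep top
```

```text
time: 22.95
ee_pos: [0.5208, 0.1459, 0.0619]
tcp_rot: [179.9, 0.1, 105.4]
wrist_force: [-1.1, 5.6, 1.6]
opening: -0.0001
grasp_force: 2.3
22.95 [0.52080487 0.14594646 0.0619235 ] [48.2  6.5]
top cover 881 [ -27.6 -100.8] ((55.19713592529297, 129.248046875), 15.485084533691406) [0.0429 0.0465 0.0501]
wrist cover 598 [-33.1 -53.3] ((21.77976417541504, 50.956546783447266), 89.10555267333984) [0.0446 0.0455 0.0463]
wrist grip 1214 [47.9 14.4] ((27.291255950927734, 5.705514907836914), 14.668441772460938)
time: 23.3
ee_pos: [0.5213, 0.144, 0.0619]
tcp_rot: [179.9, 0.2, 105.4]
wrist_force: [0.0, 4.6, 2.0]
opening: -0.0002
grasp_force: 2.3
top cover 881 [ -27.5 -102.8] ((55.394649505615234, 129.2377166748047), 15.307060241699219) [0.0429 0.0466 0.0503]
```

```bash
for k in 1; do :; done
python3 -m jog '[{"rotation":[0,0,0],"translation":[0.2,-0.7,0],"grip":0},{"rotation":[0,0,0],"translation":[0.2,-0.7,0],"grip":0}]'|sed -n '2p;4p'
python3 -m jog '[{"rotation":[0,0,0],"translation":[0.2,-0.7,0],"grip":0},{"rotation":[0,0,0],"translation":[0.2,-0.7,0],"grip":0}]'|sed -n '2p;4p'
```

```text
ee_pos: [0.5215, 0.1432, 0.0618]
wrist_force: [-0.0, 3.8, 2.8]
ee_pos: [0.5216, 0.1427, 0.0618]
wrist_force: [0.7, 5.6, 3.0]
```

```bash
python3 -m jog '[{"rotation":[0,0,0],"translation":[0.2,-0.7,0],"grip":0},{"rotation":[0,0,0],"translation":[0.2,-0.7,0],"grip":0}]'|sed -n '2p;4p'; python3 look.py|grep top
```

```text
ee_pos: [0.5216, 0.1427, 0.0618]
wrist_force: [-0.6, 10.3, 3.6]
top cover 882 [ -27.8 -104. ] ((55.396610260009766, 128.98658752441406), 15.571016311645508) [0.043  0.0464 0.0503]
```

```bash
python3 -m jog '[{"rotation":[0,0,0],"translation":[0.1,-0.4,0],"grip":0},{"rotation":[0,0,0],"translation":[0.1,-0.4,0],"grip":0}]'|sed -n '2p;4p'
```

```text
ee_pos: [0.5216, 0.1426, 0.0618]
wrist_force: [-1.1, 11.6, 3.8]
```

Firm stop at 11.6 N, so the jaw is closed. I'll back off and lift clear.

```bash
python3 -m jog '[{"rotation":[0,0,0],"translation":[-1,4,0],"grip":0},{"rotation":[0,0,0],"translation":[-4,14,0],"grip":0},{"rotation":[0,0,0],"translation":[-6,22,0],"grip":0},{"rotation":[0,0,0],"translation":[-6,22,30],"grip":0},{"rotation":[0,0,0],"translation":[-6,22,75],"grip":0},{"rotation":[0,0,0],"translation":[-26,60,120],"grip":0},{"rotation":[0,0,0],"translation":[-50,105,150],"grip":0},{"rotation":[0,0,0],"translation":[-60,125,150],"grip":0},{"rotation":[0,0,0],"translation":[-60,125,150],"grip":0},{"rotation":[0,0,0],"translation":[-60,125,150],"grip":0}]'; python3 look.py; python3 - <<'E'
import cv2
a=cv2.imread('pics/top_l.png')[150:300,140:420];cv2.imwrite('pics/t9.png',cv2.resize(a,None,fx=2.8,fy=2.8))
E
```

```text
time: 25.4
ee_pos: [0.4613, 0.2673, 0.2116]
tcp_rot: [180.0, 0.2, 105.5]
wrist_force: [-0.0, -0.3, 0.1]
opening: 0.0
grasp_force: 0.0
25.4 [0.46129495 0.26726502 0.21157821] [ 22.8 139.2]
top cover 887 [ -27.6 -103.9] ((55.396854400634766, 129.44944763183594), 15.194913864135742) [0.0426 0.0463 0.05  ]
top grip 89 [ 47.5 -15. ] ((43.209449768066406, 16.931533813476562), 15.520573616027832)
scene cover 911 [ -26.5 -103.5] ((59.486297607421875, 136.44833374023438), 15.619019508361816) [0.0419 0.0468 0.051 ]
scene grip 90 [ 47.9 -14.8] ((44.243438720703125, 16.57391929626465), 14.69050121307373)
wrist grip 34 [ 26.1 -16.8] ((2.879347085952759, 12.39387035369873), 15.695223808288574)
```

View pics/t9.png

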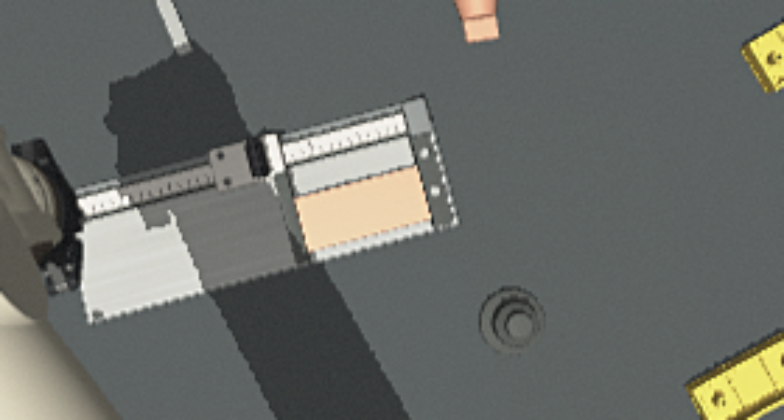

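The cover lies flat between the anvil, right at (425,195), and the jaw blade at (293,210), with no visible gap at either end. The robot is clear, so I'm handing in.

```bash
python3 -c "
from workcell import bot
print(bot.job_done())"
```

```text
the job is handed in; nothing more can be done
None
```

The cover is hollow side down on the gauge bed with the jaw closed on it at about 12 N and no visible gap at either end. The robot is clear, nothing else was touched that I could see, and I handed the job in at about 25 s; the hand-in call returned no verdict.

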